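# True a drone propeller guard: find the high spot

### The job

Gently push the pointer's carriage along its rail fully home so that the pointer rides on the rim of the propeller guard. Then turn the guard slowly (well under half a turn a second) and gently, pushing it round by the crank pin with light fingertip pressure (no clamping), feel for its one highest spot (a second, lower swell is a false one), and leave the guard standing still, let go, with the highest spot right under the pointer. Leave the other things on the desk alone.

Things in the scene. Friction and masses are not known exactly. Their poses are not given: they have to be found in the camera images.
- stand: Truing stand fixed to the desk: grey base plate 235 x 150 mm, 18 mm thick, with an upright spindle. Origin on the desk under the spindle axis; its +x points from the spindle to the pointer (plate from x = -85 to 150 mm, y = -75 to 75 mm), z up.
- axis_top (a point): Point on the spindle axis at the top face of the aluminium faceplate (116 mm across, 62 mm above the desk). A nut 18 mm across stands 5 mm proud of it here.
- pin_top (a point): Centre of the top of the sprung crank pin: steel, 14 mm thick, 64 to 102 mm above the desk, 45 mm from the spindle axis; gives 0.25 mm per N along the turn. Bearing drag about 5 N at the pin (less is read while paused). With the carriage home, climbing the high spot adds 2 to 4 N, the false swell under 1 N; on top of a swell the drag is plain again, past the top about as much less.
- tab_top (a point): Centre of the top of the carriage's push plate, 101 mm above the desk: 36 mm along the stand's x, 8 mm along y, from 31 to 101 mm above the desk, on a rubber mount that gives 0.4 mm per N (8 mm at most). At rest it lies 35 mm to the stand's +y of the carriage's origin. Push its outer (+y) face towards the stand's -y.
- quad: Bystander: racing quadcopter, 170 mm square over its motors, propellers sticking out to 280 mm, 61 mm high. Origin under its centre.
- battery: Bystander: battery pack 75 x 36 x 34 mm lying on the desk. Origin under its centre.
- driver: Bystander: screwdriver 170 mm long lying on the desk along its x. Origin under its centre.
- water: Bystander: water bottle, 64 mm across, 190 mm tall, standing. Origin under its centre.
- guard_mid (a point): Point on the spindle axis inside the black round propeller guard (140 mm across, 40 to 56 mm above the desk), clamped under the faceplate at an angle that differs each time. Its rim has one highest spot, 5 mm proud, tapering off over about 30 degrees either side, and one false swell, 2 mm proud over about 24 degrees either side, 2.4 rad away. The frame does not turn with it.
- wheel: Faceplate, pin and guard, turning together on the spindle. Origin on the desk under the spindle axis; the pin lies along its -x, so its x axis does not tell where the high spot is. No end stops; stays wherever it is left.
- carriage: Steel block on a rail on the stand, carrying the sprung pointer. Origin at desk height under its middle, 117 mm along the stand's +x. It slides along the stand's y: y = 45 mm fully back, y = 0 fully home against a hard stop; about 4 N of drag, stays where left. Block 36 x 46 mm, 29 to 69 mm above the desk, with a push plate on its +y side.
- pointer_mid (a point): Middle of the pointer: a steel rod through the carriage, 48 mm above the desk, with an 8 mm ball tip towards the spindle (this point is fixed to the carriage). With the carriage home the tip just clears the plain rim; a swell pushes it back against its spring (2.8 N plus 4 N per mm): about 7 N on top of the false swell, 15 N on top of the high spot. The tip is slippery.

How it is judged:
On the way, in this order (a step that is already met when the one before it is completed fails the run):
1. the carriage is pushed fully home (within 2.5 mm of its stop) (y of carriage in the frame of stand below 0.0025 m), for 0.2 s.
2. the highest spot is under the pointer, carriage home (the pointer's spring presses on the guard with over 12.6 N) (contact force between carriage and wheel above 12.6 N and y of carriage in the frame of stand below 0.0025 m), for 0.3 s.
At the end, for the whole second after the job is handed in: The carriage is home within 2.5 mm of its stop, the guard stands still (under 0.05 rad/s) with its highest spot under the pointer: the pointer's spring presses on it with over 12.6 N (top within about 11 degrees; the false swell does not reach this) (all of step 2 and angular speed of wheel below 0.05 rad/s); the robot touches nothing.
It fails at once if the guard is spun fast (over 3 rad/s, about half a turn a second) (angular speed of wheel above 3 rad/s).
It fails at once if the fingers or the arm press on the stand, its carriage, wheel or pin with more than 30 N (contact force between any of the fingers, the arm and stand above 30 N).
It fails at once if a bystander is moved over 20 mm (distance of any of quad, battery, driver, water from where it was at the start of the episode above 0.02 m).
It also fails if it takes over 72 s, if anything falls off the work surface, if the arm or the gripper's body presses on something with over 40 N, if the wrist force passes 120 N, or if a joint passes its speed limit or range.

### The arm

A 6-joint arm with a two-finger parallel gripper is mounted at the origin on the work surface. World frame = base frame: x ahead of the robot, y to its left, z up, the work surface at z = 0. Lengths are in m, angles in rad, forces in N, time in s.
With the tool pointing down it reaches from about 0.375 to 0.75 m from the base axis. Payload 9 kg.
Tool frame: the origin (TCP) lies at the very end of the fingers, on their centre line; the grasp point (between the pads) lies 19 mm behind it (robot.grasp_offset is the distance from the TCP to the grasp point, in m); z points along the fingers, y is the line along which they close (so a half turn about z gives the same grasp; the last joint's range is limited). The gripper opens to 85 mm and grips with 20 to 120 N. Pads are 22 mm wide; open, the fingers measure 114 mm over their backs; the gripper's body (76 mm by 85 mm) begins 54 mm behind the grasp point. The pads swing forward as they close: fully open they stand 13 mm farther back than shut.
Start: joints at [1.042, 0.104, 0.097, 1.564, 0, 1.353], TCP at [0.183, 0.571, 0.231] pointing down, gripper open.
Joint ranges: [-2.99, 2.99], [-0.84, 1.86], [-1.1, 1.16], [-1.84, 2.11], [-1.51, 1.56], [-3.14, 3.14]. Speed limits (rad/s): [2.22, 2.22, 2.57, 3.14, 3.14, 3.14].

### API

Orientations are given as a 3x3 rotation matrix whose columns are the frame's x, y, z axes.
In Python, from workcell import robot gives the robot as it stands.
- The arm moves only by the tool move_arm, never from a script. Its argument "commands" is a list of rows, each a list of 2 entries, a list of its own where there are three numbers: the shift along the tool's x, y, z in mm, then the turn, a rotation vector about the tool's x, y, z in degrees. In form: [[[tx, ty, tz], [ax, ay, az]], ...]. A call has 1 to 12 rows; each row shifts and turns the commanded pose from where the row before left it, along the tool's axes as they then stand; what a row does not reach is not made up. A row lasts 1/10 s, in which the tool goes at most 50 mm and 8.59 degrees, less where a joint would pass 70% of its speed; a pose out of reach is approached as far as the arm can. A call is refused whole if a number of a shift passes 50 or a number of a turn 8.59, either way. A call with a gripper value outside its range is refused whole. "gripper" is the opening, from -1 (shut) to 1 (fully open), so that 0 is half open, set as the call begins (left out, the last holds). The fingers move at their own pace and stop on an object; "force" is the grip in N (left out, the last holds). Time passes only in rows, so rows that do not move let the fingers close. It gives the time, the measured TCP pose, the force, the opening and the grip force at its end, in the units of the state.
- robot.get_obs(): the state, without advancing time (a new reading comes with each control period).
- robot.camera(name): name is "side" or "top" or "wrist"; returns a dict with "pixels" (480x640x3 uint8, red, green, blue), "depth" (480x640 float32, m along the optical axis (not along the pixel's ray), 0 where there is no reading), "fx", "fy", "cx", "cy" (pixels), "extrinsics" (4x4, takes a point from world to camera coordinates). Camera axes: x right, y down, z forward; pixel columns grow to the right and rows downward; lengths in m; the calibration is good to about 2 mm. A picture is of the moment at which its call begins.
- robot.hand_in(): hands the job in; it is judged then, once.
The state is a dict: "clock": time; "joint_positions": joint angles; "joint_velocities": joint speeds; "effort": joint torques, N m; "tcp_pos": TCP position; "orientation": TCP orientation; "contact_force": force on the tool from outside, world axes, zero at the start; "ft_torque": the same for the moment, N m; "gripper_width": opening from 0.0 (shut) to 1.0 (fully open); "grasp_force": force on a finger pad.
Only numpy, scipy, OpenCV 4.12 (cv2) and the standard library are available. Lean on these libraries where they do the work, as an engineer would, in place of code of your own. Each camera call takes 0.05 s, during which the arm holds its last target. There are 200 camera calls.

## Working session

There is one attempt and no reset: what is moved stays moved. The work goes in short steps, Python scripts to look and compute and a tool call to move; the robot and the scene stay as the last step left them, time stands still between calls to the robot, and variables do not carry over. Pictures are saved under pics/ and viewed, at most 10 in all, crops included, and the job is handed in when it is done.

Besides the shell and the picture viewer there is one more tool, called after "Request:" by a JSON object that holds its "op" and its "data". move_arm: Moves the arm, as the interface text tells. Its arguments: {"type":"object","properties":{"commands":{"type":"array"},"gripper":{"type":"number"},"force":{"type":"number"}},"required":["commands"]}

```bash
ls; mkdir -p pics; python3 - <<'E'
from workcell import robot
import cv2,numpy as np
for n in("top","side"):
    c=robot.camera(n); cv2.imwrite(f"pics/{n}0.png",c["pixels"][:,:,::-1]); np.savez(f"{n}0.npz",**c)
    print(n,c["fx"],c["cx"],c["cy"],np.round(c["extrinsics"],3).tolist())
o=robot.get_obs(); print(o["clock"],o["tcp_pos"],np.round(o["orientation"],3).tolist(),o["contact_force"])
E
```

```text
pics
top 611.69264597546 325.7106155433093 254.6719864502764 [[-0.018, -1.0, 0.005, -0.015], [-0.99, 0.017, -0.137, 0.537], [0.137, -0.007, -0.991, 1.335], [0.0, 0.0, 0.0, 1.0]]
side 439.41059931467447 323.41915922913915 242.0691097399452 [[0.766, -0.642, 0.007, -0.435], [-0.408, -0.495, -0.767, 0.296], [0.496, 0.585, -0.642, 0.907], [0.0, 0.0, 0.0, 1.0]]
0.1 [0.18333701 0.57099063 0.23060939] [[-0.952, 0.306, -0.001], [0.306, 0.952, -0.001], [0.0, -0.001, -1.0]] [-0.50906742 -0.38896614 -0.30747546]
```

View pics/top0.png

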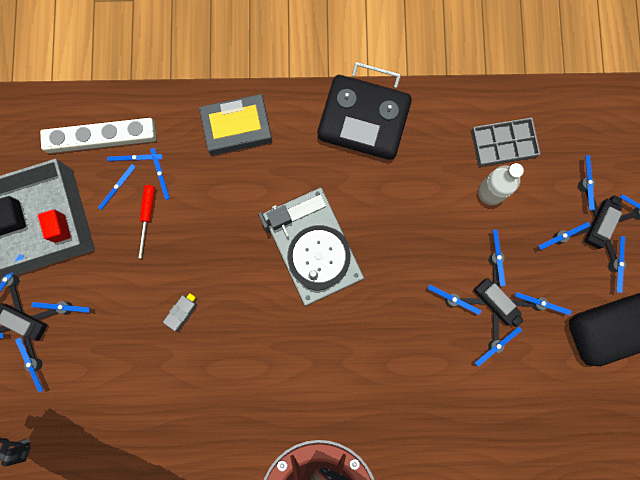

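View pics/side0.png

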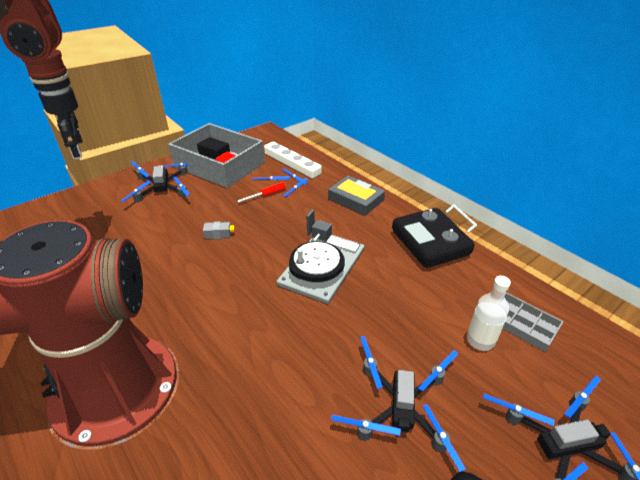

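The top view shows the stand with its faceplate at about (318,257), the pin at (313,273) and the carriage fully back at about (275,215). The rail runs right and up. The bottle, at (495,185), and the quad are well clear. I'll use depth to get heights.

```bash
cat > h.py <<'E'
import numpy as np,cv2
def cloud(c):
    v,u=np.mgrid[:480,:640]; d=c["depth"]
    p=np.stack([(u-c["cx"])/c["fx"]*d,(v-c["cy"])/c["fy"]*d,d],-1)
    E=c["extrinsics"]; return (p-E[:3,3])@E[:3,:3]
def ray(c,u,v,z):
    E=c["extrinsics"];R=E[:3,:3];o=-R.T@E[:3,3];d=R.T@np.array([(u-c["cx"])/c["fx"],(v-c["cy"])/c["fy"],1])
    return o+d*(z-o[2])/d[2]
E
python3 - <<'E'
from h import *
c=dict(np.load("top0.npz")); P=cloud(c); img=c["pixels"].astype(int)
roi=np.zeros((480,640),bool); roi[180:312,250:370]=1
Z=P[...,2]
# plate
sat=img.max(2)-img.min(2)
m=((sat<35)&roi).astype(np.uint8)
n,l,s,_=cv2.connectedComponentsWithStats(m);k=1+s[1:,4].argmax();m=(l==k)
pl=m&(np.abs(Z-.018)<.006); print("desk z",np.median(Z[roi&(sat>60)]),"plate n",pl.sum())
q=P[pl][:,:2].astype(np.float32); r=cv2.minAreaRect(q); print("plate rect",r)
# faceplate
w=((img.min(2)>190)&roi&(np.abs(Z-.062)<.012)).astype(np.uint8)
ct=max(cv2.findContours(w,0,1)[0],key=cv2.contourArea);h=cv2.convexHull(ct)
pts=np.array([ray(c,*a[0],.062)[:2] for a in h],np.float32); print("face",cv2.minEnclosingCircle(pts))
hi=roi&(Z>.08);n,l,s,ce=cv2.connectedComponentsWithStats(hi.astype(np.uint8))
for i in range(1,n):
    if s[i,4]>5: print("hi",s[i],ce[i],np.median(Z[l==i]),P[l==i].mean(0).round(4),ray(c,*ce[i],.102).round(4),cv2.minAreaRect(P[l==i][:,:2].astype(np.float32)))
im=c["pixels"][180:312,250:370,::-1]; cv2.imwrite("pics/crop0.png",cv2.resize(im,None,fx=4.5,fy=4.5,interpolation=cv2.INTER_CUBIC))
E
```

```text
desk z -2.877386514586695e-05 plate n 2419
plate rect ((0.5621679425239563, 0.005488485097885132), (0.23504240810871124, 0.15005481243133545), 23.95647621154785)
face ((0.5320296287536621, -0.007999077439308167), 0.05789315328001976)
hi [258 212  10  18  67] [262.73134328 220.29850746] 0.1000346396909768 [0.6054 0.1108 0.0992] [0.6049 0.1105 0.102 ] ((0.6063047647476196, 0.11136411130428314), (0.03704707324504852, 0.007728002034127712), 25.820762634277344)
hi [310 270   6   8  38] [312.63157895 273.5       ] 0.10141670541814635 [0.4882 0.0049 0.1004] [0.4881 0.0049 0.102 ] ((0.4890327453613281, 0.005141966976225376), (0.01066195871680975, 0.012924978509545326), 89.01436614990234)
```

View pics/crop0.png

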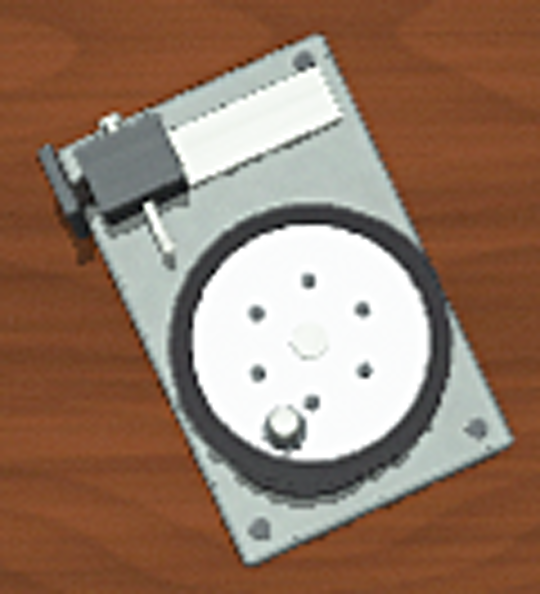

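```bash
python3 - <<'E'
from h import *
c=dict(np.load("top0.npz")); img=c["pixels"].astype(float); g=img.sum(2)/3; A=np.array([.5322,-.0078])
E=c["extrinsics"]
def proj(p):
    q=E[:3,:3]@p+E[:3,3]; return c["fx"]*q[0]/q[2]+c["cx"],c["fy"]*q[1]/q[2]+c["cy"]
out=[]
for a in range(0,360,10):
    r=np.arange(.060,.084,.0005); th=np.radians(a+23.96)
    uv=np.array([proj(np.array([*(A+k*np.array([np.cos(th),np.sin(th)])),.050])) for k in r],np.float32)
    v=cv2.remap(g.astype(np.float32),uv[:,0].reshape(1,-1),uv[:,1].reshape(1,-1),cv2.INTER_CUBIC)[0]
    i=np.where((v[:-1]<95)&(v[1:]>=95)&(r[:-1]>.063))[0]
    out.append((a,round(r[i[0]]*1000,1) if len(i) else None,int(v.min())))
print("stand-frame angle, outer radius mm",out)
E
```

```text
stand-frame angle, outer radius mm [(0, np.float64(69.5), 50), (10, np.float64(69.0), 12), (20, np.float64(69.0), 32), (30, np.float64(69.0), 33), (40, np.float64(68.5), 16), (50, np.float64(69.0), 35), (60, np.float64(68.0), 54), (70, np.float64(68.5), 21), (80, np.float64(68.0), 33), (90, np.float64(70.0), 41), (100, np.float64(69.5), 53), (110, np.float64(70.0), 51), (120, np.float64(70.0), 45), (130, np.float64(74.0), 52), (140, np.float64(75.0), 44), (150, np.float64(76.5), 50), (160, np.float64(74.5), 33), (170, np.float64(73.5), 45), (180, np.float64(72.5), 41), (190, np.float64(72.5), 46), (200, np.float64(71.0), 49), (210, np.float64(71.5), 55), (220, np.float64(70.0), 42), (230, np.float64(68.5), 44), (240, np.float64(69.0), 45), (250, np.float64(69.5), 41), (260, np.float64(69.0), 37), (270, None, 50), (280, None, 43), (290, np.float64(71.0), 37), (300, np.float64(71.0), 33), (310, np.float64(70.0), 49), (320, np.float64(70.0), 37), (330, np.float64(69.5), 17), (340, np.float64(69.5), 21), (350, np.float64(69.5), 5)]
```

Request:
{"op": "move_arm", "data": {"commands": [[[-43, -23, 0], [0, 0, 0]], [[-43, -23, 0], [0, 0, 0]], [[-43, -23, 0], [0, 0, 0]], [[-43, -23, 0], [0, 0, 0]], [[-43, -23, 0], [0, 0, 0]], [[-43, -23, 0], [0, 0, 0]], [[-43, -23, 0], [0, 0, 0]], [[-43, -23, 0], [0, 0, 0]], [[-43, -23, 0], [0, 0, 0]], [[-43, -23, 0], [0, 0, 0]], [[-43, -23, 0], [0, 0, 0]], [[-43, -23, 0], [0, 0, 0]]], "gripper": -1, "force": 20}}

```text
clock: 1.3
tcp_pos: [0.5914, 0.1489, 0.231]
orientation: [[-0.952, 0.306, -0.0], [0.306, 0.952, 0.0], [0.0, 0.0, -1.0]]
contact_force: [0.9, -0.1, -0.0]
gripper_width: 0.004
grasp_force: 0.0
```

The rim bulges to about 76 mm near stand angle 148°. A smaller swell near 285° fits the stated 2.4 rad spacing. So I need roughly -148° (clockwise) of turn, which doesn't pass the false swell. Next I align with the push plate and lower.

Request:
{"op": "move_arm", "data": {"commands": [[[0, 0, 25], [0, 0, -8.4]], [[0, 0, 35], [0, 0, -8.4]], [[0, 0, 35], [0, 0, -8.4]], [[0, 0, 35], [0, 0, -8.4]], [[0, 0, 30], [0, 0, -8.2]], [[0, 0, 11], [0, 0, 0]], [[0, 0, 0], [0, 0, 0]]]}}

```text
clock: 2.0
tcp_pos: [0.589, 0.1507, 0.0586]
orientation: [[-0.915, -0.403, -0.003], [-0.403, 0.915, -0.0], [0.003, 0.001, -1.0]]
contact_force: [-0.0, -0.6, -0.6]
gripper_width: -0.002
grasp_force: 0.0
```

```bash
python3 - <<'E'
from workcell import robot
o=robot.get_obs(); print(o["clock"],o["joint_positions"],o["tcp_pos"],o["contact_force"])
E
```

```text
2.0 [ 3.55576473e-02  1.73141189e-01 -1.42760351e-01  1.25828861e+00
  6.08843111e-05 -3.78916031e-01] [0.58895561 0.15065116 0.05859007] [-0.00880213 -0.63445139 -0.6093224 ]
```

Request:
{"op": "move_arm", "data": {"commands": [[[0, -9, 0], [0, 0, 0]], [[0, -9, 0], [0, 0, 0]], [[0, -4, 0], [0, 0, 0]], [[0, -4, 0], [0, 0, 0]], [[0, -4, 0], [0, 0, 0]], [[0, -4, 0], [0, 0, 0]], [[0, -4, 0], [0, 0, 0]], [[0, -4, 0], [0, 0, 0]]]}}

```text
clock: 2.8
tcp_pos: [0.6084, 0.1127, 0.0618]
orientation: [[-0.914, -0.407, 0.002], [-0.407, 0.914, 0.001], [-0.002, 0.0, -1.0]]
contact_force: [-1.3, 4.9, 6.3]
gripper_width: -0.002
grasp_force: 3.9
```

```bash
python3 - <<'E'
from workcell import robot
import cv2
o=robot.get_obs(); print(o["tcp_pos"],o["contact_force"],o["ft_torque"])
a=robot.camera("side")["pixels"][180:310,240:400,::-1]; w=robot.camera("wrist")["pixels"][:,:,::-1]
a=cv2.resize(a,(480,390),interpolation=cv2.INTER_CUBIC); w=cv2.resize(w,(320,240))
w=cv2.copyMakeBorder(w,0,150,0,0,0); cv2.imwrite("pics/p1.png",cv2.hconcat([a,w]))
o=robot.get_obs(); print(o["tcp_pos"],o["contact_force"])
E
```

```text
[0.60837964 0.11268533 0.0618015 ] [-1.27882658  4.88103371  6.29887601] [0.64074275 0.16933709 0.026954  ]
[0.6085574  0.11227837 0.06181062] [-0.6439794   2.79872135  5.97669179]
```

View pics/p1.png

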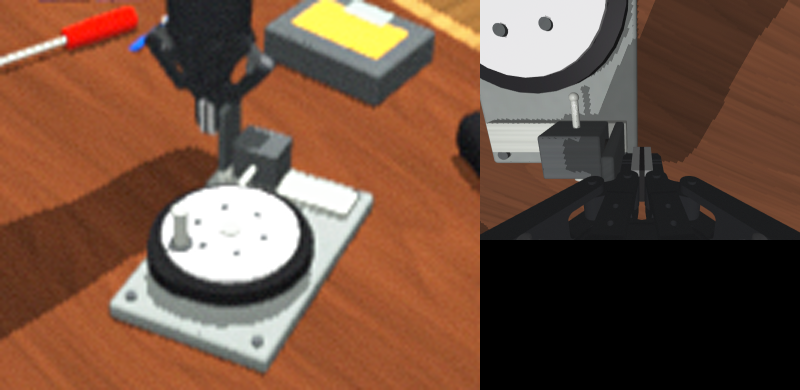

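The wrist view shows the fingers flat on the outer face of the push plate. The carriage is about halfway, and the force is light.

Request:
{"op": "move_arm", "data": {"commands": [[[0, -3, 0], [0, 0, 0]], [[0, -3, 0], [0, 0, 0]], [[0, -3, 0], [0, 0, 0]], [[0, -3, 0], [0, 0, 0]], [[0, -3, 0], [0, 0, 0]], [[0, -3, 0], [0, 0, 0]]]}}

```text
clock: 3.5
tcp_pos: [0.6157, 0.0962, 0.0619]
orientation: [[-0.914, -0.407, 0.002], [-0.407, 0.914, 0.001], [-0.002, 0.0, -1.0]]
contact_force: [-0.6, 4.2, 6.8]
gripper_width: -0.005
grasp_force: 3.9
```

Request:
{"op": "move_arm", "data": {"commands": [[[0, -2, 0], [0, 0, 0]], [[0, -2, 0], [0, 0, 0]], [[0, -2, 0], [0, 0, 0]]]}}

```text
clock: 3.8
tcp_pos: [0.6181, 0.0908, 0.0619]
orientation: [[-0.914, -0.407, 0.002], [-0.407, 0.914, 0.001], [-0.002, 0.0, -1.0]]
contact_force: [-0.8, 4.0, 7.0]
gripper_width: 0.0
grasp_force: 3.9
```

Request:
{"op": "move_arm", "data": {"commands": [[[0, -1.5, 0], [0, 0, 0]], [[0, -1.5, 0], [0, 0, 0]]]}}

```text
clock: 4.0
tcp_pos: [0.6193, 0.088, 0.0618]
orientation: [[-0.914, -0.407, 0.002], [-0.407, 0.914, 0.001], [-0.002, 0.0, -1.0]]
contact_force: [-1.1, 4.6, 6.9]
gripper_width: 0.002
grasp_force: 4.1
```

Request:
{"op": "move_arm", "data": {"commands": [[[0, -1.5, 0], [0, 0, 0]], [[0, -1, 0], [0, 0, 0]]]}}

```text
clock: 4.2
tcp_pos: [0.6201, 0.0864, 0.0618]
orientation: [[-0.913, -0.407, 0.002], [-0.407, 0.913, 0.002], [-0.002, 0.001, -1.0]]
contact_force: [-4.3, 9.0, 8.0]
gripper_width: 0.001
grasp_force: 5.6
```

Request:
{"op": "move_arm", "data": {"commands": [[[0, -1, 0], [0, 0, 0]], [[0, 0, 0], [0, 0, 0]]]}}

```text
clock: 4.4
tcp_pos: [0.6203, 0.0859, 0.0618]
orientation: [[-0.913, -0.407, 0.001], [-0.407, 0.913, 0.003], [-0.002, 0.002, -1.0]]
contact_force: [-3.1, 9.2, 7.8]
gripper_width: 0.002
grasp_force: 6.1
```

Request:
{"op": "move_arm", "data": {"commands": [[[0, 5, 0], [0, 0, 0]], [[0, 15, 0], [0, 0, 0]], [[0, 15, 0], [0, 0, 0]], [[0, 0, -40], [0, 0, 0]], [[0, 0, -40], [0, 0, 0]], [[0, 0, -30], [0, 0, 0]], [[0, 0, 0], [0, 0, 0]]]}}

```text
clock: 5.1
tcp_pos: [0.6075, 0.1172, 0.1756]
orientation: [[-0.913, -0.407, 0.007], [-0.407, 0.913, -0.0], [-0.007, -0.003, -1.0]]
contact_force: [-0.1, 0.4, 0.1]
gripper_width: 0.002
grasp_force: 0.0
```

```bash
python3 - <<'E'
from h import *
from workcell import robot
c=robot.camera("top"); P=cloud(c); Z=P[...,2]
roi=np.zeros((480,640),bool); roi[180:312,250:370]=1
hi=roi&(Z>.08)&(Z<.11);n,l,s,ce=cv2.connectedComponentsWithStats(hi.astype(np.uint8))
for i in range(1,n):
    if s[i,4]>5: print(s[i],np.median(Z[l==i]),P[l==i].mean(0).round(4))
cv2.imwrite("pics/t2.png",cv2.resize(c["pixels"][170:320,240:390,::-1],(600,600),interpolation=cv2.INTER_CUBIC))
o=robot.get_obs(); print(o["clock"],o["joint_positions"].round(3),o["tcp_pos"],o["contact_force"])
E
```

```text
[277 204  10  17  68] 0.09987645341623314 [0.6229 0.0709 0.0991]
[310 270   6   8  36] 0.1008353856128773 [0.4885 0.0048 0.1002]
5.15 [-0.021  0.149  0.04   1.457 -0.    -0.44 ] [0.60658728 0.11715967 0.17276172] [ 0.37444345 -0.02601683 -0.65335252]
```

View pics/t2.png

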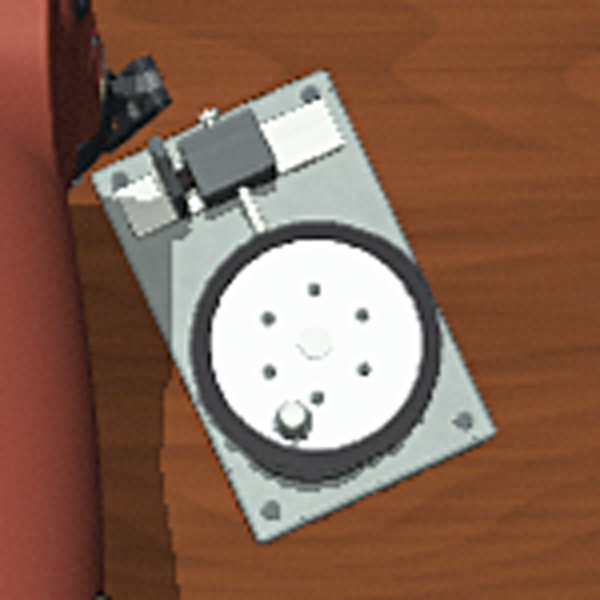

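The tab has moved about 44 mm, and the force climbed at the mount's own stiffness, so the carriage is home. The tip now rests near the rim at (262,228), and the pin at (293,415) hasn't moved. Next I straddle the pin with the fingers part open.

Request:
{"op": "move_arm", "data": {"commands": [[[38.5, -13.5, 0], [0, 0, 0]], [[38.5, -13.5, 0], [0, 0, 0]], [[38.5, -13.5, 0], [0, 0, 0]], [[38.5, -13.5, 0], [0, 0, 0]], [[0, 0, 0], [0, 0, 8]], [[0, 0, 0], [0, 0, 8]], [[0, 0, 0], [0, 0, 8]], [[0, 0, 0], [0, 0, 8]], [[0, 0, 0], [0, 0, 8]], [[0, 0, 20], [0, 0, 0]], [[0, 0, 10], [0, 0, 0]], [[0, 0, 0], [0, 0, 0]]], "gripper": -0.3}}

```text
clock: 6.35
tcp_pos: [0.4852, 0.0052, 0.1376]
orientation: [[-0.961, 0.275, -0.004], [0.275, 0.961, 0.001], [0.004, 0.0, -1.0]]
contact_force: [-0.4, -0.3, -0.3]
gripper_width: 0.354
grasp_force: 0.0
```

```bash
python3 - <<'E'
from workcell import robot
import cv2
o=robot.get_obs(); print(o["clock"],o["joint_positions"].round(3),o["tcp_pos"],o["orientation"].round(3).tolist(),o["gripper_width"],o["contact_force"])
cv2.imwrite("pics/w3.png",robot.camera("wrist")["pixels"][:,:,::-1])
E
```

```text
6.35 [-0.26  -0.243 -0.405  1.413  0.     0.019] [0.48515501 0.00521703 0.13761523] [[-0.961, 0.275, -0.004], [0.275, 0.961, 0.001], [0.004, 0.0, -1.0]] 0.35359221234473864 [-0.3660479  -0.31066953 -0.3235801 ]
```

View pics/w3.png

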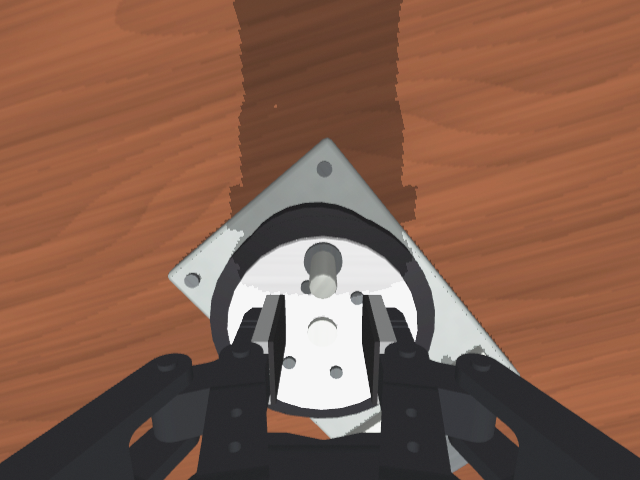

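The pin sits centred between the part-open pads, at about (322,285) between pads at 275 and 375. I lower over it.

Request:
{"op": "move_arm", "data": {"commands": [[[-3, 0, 12], [0, 0, 0]], [[0, 0, 20], [0, 0, 0]], [[0, 0, 20], [0, 0, 0]], [[0, 0, 12], [0, 0, 0]], [[0, 0, 0], [0, 0, 0]]]}}

```text
clock: 6.9
tcp_pos: [0.4887, 0.0039, 0.0745]
orientation: [[-0.961, 0.276, -0.003], [0.276, 0.961, 0.001], [0.003, 0.0, -1.0]]
contact_force: [0.6, -0.6, 0.0]
gripper_width: 0.349
grasp_force: 0.0
```

Request:
{"op": "move_arm", "data": {"commands": [[[0, 3, 0], [0, 0, 0]], [[0, 3, 0], [0, 0, 0]], [[0, 2, 0], [0, 0, 0]], [[0, 0, 0], [0, 0, 0]]]}}

```text
clock: 7.3
tcp_pos: [0.4926, 0.0113, 0.0772]
orientation: [[-0.961, 0.275, 0.001], [0.275, 0.961, -0.001], [-0.002, -0.0, -1.0]]
contact_force: [-0.6, -0.3, 1.3]
gripper_width: 0.349
grasp_force: 0.7
```

Request:
{"op": "move_arm", "data": {"commands": [[[-0.3, 1.6, 0], [0, 0, 2]], [[-0.6, 3.1, 0], [0, 0, 4]], [[-0.7, 3.1, 0], [0, 0, 4]], [[-0.7, 3.1, 0], [0, 0, 4]], [[-0.7, 3.1, 0], [0, 0, 4]]]}}

```text
clock: 7.8
tcp_pos: [0.5007, 0.022, 0.077]
orientation: [[-0.827, 0.562, 0.001], [0.562, 0.827, -0.002], [-0.002, -0.002, -1.0]]
contact_force: [-1.0, -5.6, 2.4]
gripper_width: 0.349
grasp_force: 2.9
```

Request:
{"op": "move_arm", "data": {"commands": [[[-0.7, 3.1, 0], [0, 0, 4]], [[-0.7, 3.1, 0], [0, 0, 4]], [[-0.7, 3.1, 0], [0, 0, 4]], [[-0.7, 3.1, 0], [0, 0, 4]], [[-0.7, 3.1, 0], [0, 0, 4]], [[-0.7, 3.1, 0], [0, 0, 4]], [[-0.7, 3.1, 0], [0, 0, 4]], [[-0.7, 3.1, 0], [0, 0, 4]], [[-0.7, 3.1, 0], [0, 0, 4]], [[-0.7, 3.1, 0], [0, 0, 4]], [[-0.7, 3.1, 0], [0, 0, 4]], [[-0.7, 3.1, 0], [0, 0, 4]]]}}

```text
clock: 9.0
tcp_pos: [0.5342, 0.0358, 0.0766]
orientation: [[-0.136, 0.991, -0.001], [0.991, 0.136, -0.001], [-0.001, -0.002, -1.0]]
contact_force: [-4.6, -3.0, 3.6]
gripper_width: 0.353
grasp_force: 2.8
```

```bash
cat > s.py <<'E'
from h import *
from workcell import robot
def st(cam=False):
    A=np.array([.5322,-.0078]); th=np.radians(23.96); S=np.array([[np.cos(th),np.sin(th)],[-np.sin(th),np.cos(th)]])
    o=robot.get_obs(); p=o["tcp_pos"][:2]-A; R=o["orientation"][:2,:2]
    f=o["contact_force"][:2]@R
    print("t",o["clock"],"tool rel axis in tool axes mm",(p@R*1000).round(1),"toolx ang stand",round(np.degrees(np.arctan2(*(S@R[:,0])[::-1])),1),"F tool xy",f.round(2),"q6",round(o["joint_positions"][5],2),"q1",round(o["joint_positions"][0],2))
if __name__=="__main__": st()
E
python3 s.py
```

```text
t 9.0 tool rel axis in tool axes mm [42.9  7.9] toolx ang stand 73.9 F tool xy [-2.34 -5.01] q6 1.26 q1 -0.18
```

Request:
{"op": "move_arm", "data": {"commands": [[[-0.5, 3.1, 0], [0, 0, 4]], [[-0.5, 3.1, 0], [0, 0, 4]], [[-0.5, 3.1, 0], [0, 0, 4]], [[-0.5, 3.1, 0], [0, 0, 4]], [[-0.5, 3.1, 0], [0, 0, 4]], [[-0.5, 3.1, 0], [0, 0, 4]], [[-0.5, 3.1, 0], [0, 0, 4]], [[-0.5, 3.1, 0], [0, 0, 4]], [[-0.5, 3.1, 0], [0, 0, 4]], [[-0.5, 3.1, 0], [0, 0, 4]]]}}

```text
clock: 10.0
tcp_pos: [0.5624, 0.0264, 0.0759]
orientation: [[0.532, 0.847, -0.003], [0.847, -0.532, 0.0], [-0.002, -0.003, -1.0]]
contact_force: [-7.3, -0.9, 1.8]
gripper_width: 0.348
grasp_force: 2.6
```

```bash
python3 s.py
```

```text
t 10.0 tool rel axis in tool axes mm [45.   7.4] toolx ang stand 33.9 F tool xy [-4.67 -5.67] q6 1.95 q1 -0.19
```

Request:
{"op": "move_arm", "data": {"commands": [[[-0.5, 2.4, 0], [0, 0, 3]], [[-0.5, 2.4, 0], [0, 0, 3]], [[-0.5, 2.4, 0], [0, 0, 3]], [[-0.5, 2.4, 0], [0, 0, 3]], [[-0.5, 2.4, 0], [0, 0, 3]]]}}

```text
clock: 10.5
tcp_pos: [0.5703, 0.0174, 0.0759]
orientation: [[0.733, 0.681, -0.003], [0.681, -0.733, 0.001], [-0.002, -0.003, -1.0]]
contact_force: [-4.8, 1.6, 1.0]
gripper_width: 0.35
grasp_force: 2.6
```

Request:
{"op": "move_arm", "data": {"commands": [[[-0.5, 2.4, 0], [0, 0, 3]], [[-0.5, 2.4, 0], [0, 0, 3]]]}}

```text
clock: 10.7
tcp_pos: [0.5726, 0.0134, 0.0759]
orientation: [[0.8, 0.6, -0.003], [0.6, -0.8, 0.001], [-0.002, -0.003, -1.0]]
contact_force: [-7.3, 2.4, 2.4]
gripper_width: 0.352
grasp_force: 3.4
```

Request:
{"op": "move_arm", "data": {"commands": [[[-0.5, 2.4, 0], [0, 0, 3]], [[-0.5, 2.4, 0], [0, 0, 3]]]}}

```text
clock: 10.9
tcp_pos: [0.5744, 0.0093, 0.0759]
orientation: [[0.858, 0.514, -0.004], [0.514, -0.858, 0.002], [-0.002, -0.004, -1.0]]
contact_force: [-8.5, 4.9, 3.7]
gripper_width: 0.35
grasp_force: 4.0
```

```bash
python3 s.py
```

```text
t 10.9 tool rel axis in tool axes mm [45.  7.] toolx ang stand 7.0 F tool xy [-4.71 -8.58] q6 2.39 q1 -0.21
```

The tangential force has gone from 4.4 to 6.3 to 8.6 N, so this is the climb up the high spot. I continue in small steps.

Request:
{"op": "move_arm", "data": {"commands": [[[-0.5, 2.4, 0], [0, 0, 3]], [[-0.5, 2.4, 0], [0, 0, 3]]]}}

```text
clock: 11.1
tcp_pos: [0.5759, 0.0049, 0.0759]
orientation: [[0.907, 0.421, -0.004], [0.421, -0.907, 0.003], [-0.002, -0.004, -1.0]]
contact_force: [-7.7, 5.9, 3.1]
gripper_width: 0.348
grasp_force: 4.3
```

Request:
{"op": "move_arm", "data": {"commands": [[[-0.5, 2.4, 0], [0, 0, 3]], [[-0.5, 2.4, 0], [0, 0, 3]]]}}

```text
clock: 11.3
tcp_pos: [0.577, 0.0003, 0.0759]
orientation: [[0.946, 0.324, -0.003], [0.324, -0.946, 0.003], [-0.002, -0.004, -1.0]]
contact_force: [-6.0, 6.0, 2.7]
gripper_width: 0.352
grasp_force: 4.2
```

```bash
python3 s.py
```

```text
t 11.3 tool rel axis in tool axes mm [45.   6.9] toolx ang stand -5.0 F tool xy [-3.75 -7.59] q6 2.58 q1 -0.23
```

Request:
{"op": "move_arm", "data": {"commands": [[[-0.4, 2.4, 0], [0, 0, 3]]]}}

```text
clock: 11.4
tcp_pos: [0.5775, -0.002, 0.0759]
orientation: [[0.962, 0.275, -0.003], [0.275, -0.962, 0.003], [-0.002, -0.004, -1.0]]
contact_force: [-5.8, 6.1, 3.2]
gripper_width: 0.354
grasp_force: 4.0
```

Request:
{"op": "move_arm", "data": {"commands": [[[-0.4, 2.4, 0], [0, 0, 3]]]}}

```text
clock: 11.5
tcp_pos: [0.5778, -0.0045, 0.0759]
orientation: [[0.975, 0.224, -0.003], [0.224, -0.975, 0.003], [-0.002, -0.003, -1.0]]
contact_force: [-5.5, 6.4, 2.0]
gripper_width: 0.35
grasp_force: 3.7
```

```bash
python3 s.py
```

```text
t 11.5 tool rel axis in tool axes mm [45.2  7. ] toolx ang stand -11.0 F tool xy [-3.94 -7.42] q6 2.68 q1 -0.24
```

Request:
{"op": "move_arm", "data": {"commands": [[[-0.4, 2.4, 0], [0, 0, 3]]]}}

```text
clock: 11.6
tcp_pos: [0.5781, -0.007, 0.0759]
orientation: [[0.985, 0.172, -0.003], [0.172, -0.985, 0.003], [-0.002, -0.003, -1.0]]
contact_force: [-4.9, 5.6, 1.5]
gripper_width: 0.348
grasp_force: 3.4
```

Request:
{"op": "move_arm", "data": {"commands": [[[-0.4, 2.4, 0], [0, 0, 3]]]}}

```text
clock: 11.7
tcp_pos: [0.5782, -0.0095, 0.076]
orientation: [[0.993, 0.121, -0.003], [0.121, -0.993, 0.003], [-0.002, -0.003, -1.0]]
contact_force: [-5.1, 5.0, 1.9]
gripper_width: 0.353
grasp_force: 3.0
```

```bash
python3 - <<'E'
from s import *
st()
c=robot.camera("top"); P=cloud(c); np.savez("top3.npz",**c)
cv2.imwrite("pics/t4.png",cv2.resize(c["pixels"][170:320,240:390,::-1],(600,600),interpolation=cv2.INTER_CUBIC))
st()
E
```

```text
t 11.7 tool rel axis in tool axes mm [45.4  7.3] toolx ang stand -17.0 F tool xy [-4.47 -5.61] q6 2.78 q1 -0.24
t 11.75 tool rel axis in tool axes mm [45.5  7.5] toolx ang stand -17.2 F tool xy [-2.71 -3.47] q6 2.78 q1 -0.24
```

View pics/t4.png

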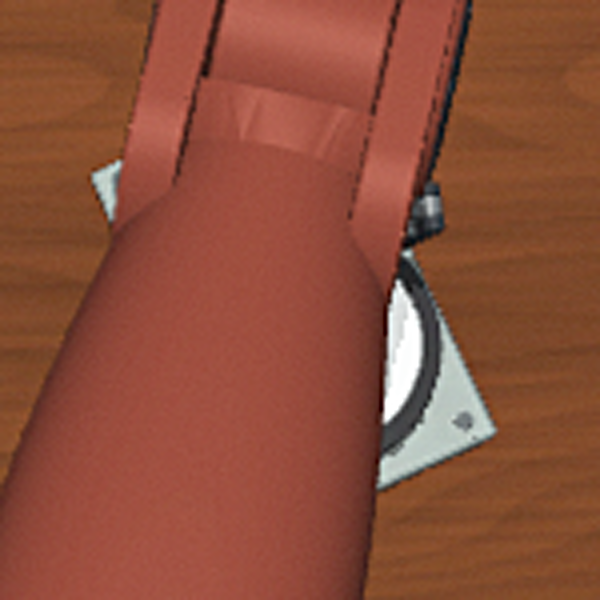

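Request:
{"op": "move_arm", "data": {"commands": [[[-0.4, 2.4, 0], [0, 0, 3]]]}}

```text
clock: 11.85
tcp_pos: [0.5782, -0.0121, 0.0759]
orientation: [[0.998, 0.07, -0.002], [0.07, -0.998, 0.002], [-0.002, -0.002, -1.0]]
contact_force: [-5.1, 5.7, 2.8]
gripper_width: 0.353
grasp_force: 2.7
```

```bash
python3 s.py
```

```text
t 11.85 tool rel axis in tool axes mm [45.6  7.5] toolx ang stand -20.0 F tool xy [-4.73 -6.  ] q6 2.82 q1 -0.25
```

Request:
{"op": "move_arm", "data": {"commands": [[[-0.4, 2.4, 0], [0, 0, 3]]]}}

```text
clock: 11.95
tcp_pos: [0.578, -0.0145, 0.0759]
orientation: [[1.0, 0.016, -0.002], [0.016, -1.0, 0.002], [-0.002, -0.002, -1.0]]
contact_force: [-4.4, 5.1, 1.0]
gripper_width: 0.35
grasp_force: 2.4
```

```bash
python3 s.py
```

```text
t 11.95 tool rel axis in tool axes mm [45.7  7.5] toolx ang stand -23.0 F tool xy [-4.28 -5.19] q6 2.87 q1 -0.25
```

The pad force has come back through plain drag (4.3 down to 2.4 N; plain is about 2.7), so the top is at or just past the pointer. I let go, lift and look.

Request:
{"op": "move_arm", "data": {"commands": [[[0, -4, 0], [0, 0, 0]], [[0, -4, 0], [0, 0, 0]], [[0, 0, -30], [0, 0, 0]], [[0, 0, -40], [0, 0, 0]], [[-25, 0, -40], [0, 0, 0]], [[-25, 0, -30], [0, 0, 0]], [[0, 0, 0], [0, 0, 0]]]}}

```text
clock: 12.65
tcp_pos: [0.5294, -0.0087, 0.222]
orientation: [[1.0, 0.019, 0.007], [0.019, -1.0, -0.002], [0.007, 0.002, -1.0]]
contact_force: [0.7, -1.0, 0.7]
gripper_width: 0.351
grasp_force: 0.0
```

```bash
python3 - <<'E'
from s import *
st()
c=robot.camera("wrist"); np.savez("w5.npz",**c); cv2.imwrite("pics/w5.png",c["pixels"][:,:,::-1])
A=np.array([.5322,-.0078]); E=c["extrinsics"]; g=c["pixels"].sum(2).astype(np.float32)/3
P=cloud(c);Z=P[...,2]; d=np.hypot(P[...,0]-A[0],P[...,1]-A[1])
m=(Z>.092)&(Z<.108)&(d<.06); p=P[m].mean(0)-[*A,0]; print("pin",m.sum(),p,np.degrees(np.arctan2(p[1],p[0]))-23.96)
# rim: depth based outer radius at heights 45..60mm
ang=(np.degrees(np.arctan2(P[...,1]-A[1],P[...,0]-A[0]))-23.96+180)%360-180
for a in range(-180,180,10):
    k=(np.abs(ang-a)<4)&(Z>.050)&(Z<.0575)&(d<.079)&(d>.055)
    if k.sum()>8: print(a,k.sum(),(np.percentile(d[k],97)*1000).round(1),end=" | ")
E
```

```text
t 12.65 tool rel axis in tool axes mm [-2.8  0.8] toolx ang stand -22.9 F tool xy [0.64 0.97] q6 2.86 q1 -0.26
pin 368 [0.04492374 0.00252496 0.10116511] -20.74304517925413
-180 63 70.5 | -170 124 70.4 | -160 129 70.4 | -150 133 70.4 | -140 140 70.5 | -130 143 70.3 | -120 154 70.3 | -110 161 70.5 | -100 168 70.0 | -90 176 70.0 | -80 184 69.9 | -70 187 69.8 | -60 190 69.5 | -50 196 69.3 | -40 211 70.0 | -30 257 72.3 | -20 295 73.4 | -10 289 73.7 | 0 331 77.8 | 10 237 71.2 | 20 189 68.7 | 30 180 68.5 | 40 174 68.4 | 50 166 68.4 | 60 156 68.5 | 70 151 68.6 | 80 148 68.9 | 90 142 68.8 | 100 132 69.1 | 110 142 70.3 | 120 146 71.1 | 130 147 71.4 | 140 136 71.2 | 150 124 70.3 | 160 120 70.0 | 170 119 70.3 |
```

View pics/w5.png

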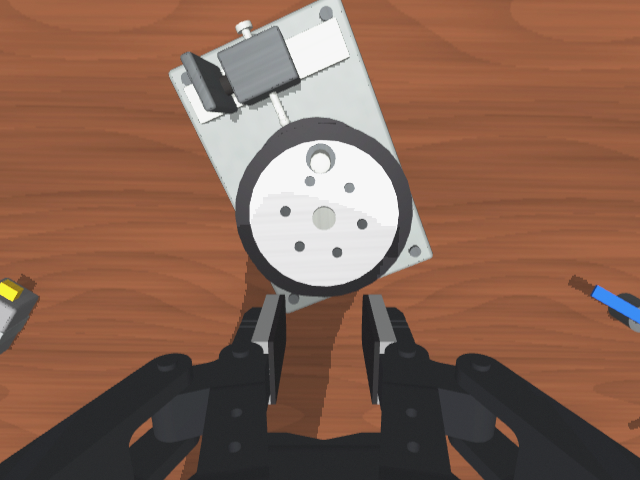

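The pin is at (320,160) and the pointer tip touches the rim at (285,122). The rim profile shows the high swell from about -42° to +20°, centred near -10°. The false swell is at about 128°, which agrees at 2.4 rad away. The guard has overshot by about 10°, so I straddle again and nudge it back about 9.5°.

Request:
{"op": "move_arm", "data": {"commands": [[[24, 0, 30], [0, 0, 0]], [[24, 0, 40], [0, 0, 0]], [[0, 0, 40], [0, 0, 0]], [[0, 0, 20], [0, 0, 0]], [[0, 0, 10], [0, 0, 0]], [[0, 0, 0], [0, 0, 0]]]}}

```text
clock: 13.3
tcp_pos: [0.5759, -0.0073, 0.0744]
orientation: [[1.0, 0.018, -0.003], [0.018, -1.0, 0.001], [-0.003, -0.001, -1.0]]
contact_force: [-0.1, 0.1, -0.4]
gripper_width: 0.348
grasp_force: 0.0
```

```bash
python3 s.py
```

```text
t 13.3 tool rel axis in tool axes mm [43.7  0.3] toolx ang stand -22.9 F tool xy [-0.14 -0.13] q6 2.88 q1 -0.24
```

Request:
{"op": "move_arm", "data": {"commands": [[[0, -2.5, 0], [0, 0, 0]], [[0, -2.5, 0], [0, 0, 0]], [[0, -2, 0], [0, 0, 0]], [[0, 0, 0], [0, 0, 0]]]}}

```text
clock: 13.7
tcp_pos: [0.5774, -0.0006, 0.0772]
orientation: [[1.0, 0.018, 0.001], [0.018, -1.0, -0.0], [0.001, 0.0, -1.0]]
contact_force: [0.3, 0.9, 0.1]
gripper_width: 0.352
grasp_force: 0.0
```

```bash
python3 s.py
```

```text
t 13.7 tool rel axis in tool axes mm [45.3 -6.4] toolx ang stand -22.9 F tool xy [ 0.35 -0.88] q6 2.9 q1 -0.23
```

Request:
{"op": "move_arm", "data": {"commands": [[[0, -1.5, 0], [0, 0, 0]], [[-0.4, -2.3, 0], [0, 0, -2.9]], [[-0.4, -2.3, 0], [0, 0, -2.9]], [[-0.4, -2.3, 0], [0, 0, -2.9]], [[-0.4, -2.3, 0], [0, 0, -2.9]]]}}

```text
clock: 14.2
tcp_pos: [0.5741, 0.0081, 0.0765]
orientation: [[0.976, 0.219, -0.001], [0.219, -0.976, -0.003], [-0.001, 0.003, -1.0]]
contact_force: [-2.1, -9.1, 1.0]
gripper_width: 0.348
grasp_force: 4.1
```

```bash
python3 s.py
```

```text
t 14.2 tool rel axis in tool axes mm [44.4 -6.3] toolx ang stand -11.3 F tool xy [-4.06  8.37] q6 2.71 q1 -0.21
```

Request:
{"op": "move_arm", "data": {"commands": [[[-0.1, -1.2, 0], [0, 0, -1]], [[-0.1, -1.2, 0], [0, 0, -1]], [[-0.1, -1.0, 0], [0, 0, -1]]]}}

```text
clock: 14.5
tcp_pos: [0.5731, 0.0114, 0.0765]
orientation: [[0.963, 0.268, -0.0], [0.268, -0.963, -0.003], [-0.001, 0.003, -1.0]]
contact_force: [-2.6, -7.6, 1.3]
gripper_width: 0.355
grasp_force: 3.5
```

```bash
python3 s.py
```

```text
t 14.5 tool rel axis in tool axes mm [44.5 -7.5] toolx ang stand -8.4 F tool xy [-4.55  6.67] q6 2.66 q1 -0.21
```

Request:
{"op": "move_arm", "data": {"commands": [[[0, 4, 0], [0, 0, 0]], [[0, 4, 0], [0, 0, 0]], [[0, 0, -30], [0, 0, 0]], [[0, 0, -40], [0, 0, 0]], [[-25, 0, -40], [0, 0, 0]], [[-25, 0, -30], [0, 0, 0]], [[0, 0, 0], [0, 0, 0]]]}}

```text
clock: 15.2
tcp_pos: [0.5277, -0.0091, 0.2217]
orientation: [[0.963, 0.268, 0.007], [0.268, -0.963, -0.002], [0.006, 0.003, -1.0]]
contact_force: [0.4, -0.3, -0.4]
gripper_width: 0.346
grasp_force: 0.0
```

```bash
python3 - <<'E'
from s import *
st()
c=robot.camera("wrist"); cv2.imwrite("pics/w6.png",c["pixels"][:,:,::-1])
A=np.array([.5322,-.0078])
P=cloud(c);Z=P[...,2]; d=np.hypot(P[...,0]-A[0],P[...,1]-A[1])
m=(Z>.092)&(Z<.108)&(d<.06); p=P[m].mean(0)-[*A,0]; print("pin",m.sum(),p,np.degrees(np.arctan2(p[1],p[0]))-23.96)
m=(Z>.09)&(Z<.108)&(d>.09)&(d<.16); q=P[m].mean(0)-[*A,0]; t=np.radians(23.96); print("tab stand xy",q[0]*np.cos(t)+q[1]*np.sin(t),-q[0]*np.sin(t)+q[1]*np.cos(t))
ang=(np.degrees(np.arctan2(P[...,1]-A[1],P[...,0]-A[0]))-23.96+180)%360-180
for a in range(-180,180,10):
    k=(np.abs(ang-a)<4)&(Z>.050)&(Z<.0575)&(d<.079)&(d>.055)
    if k.sum()>8: print(a,(np.percentile(d[k],97)*1000).round(1),end=" | ")
E
```

```text
t 15.2 tool rel axis in tool axes mm [-4.7  0. ] toolx ang stand -8.4 F tool xy [0.31 0.45] q6 2.6 q1 -0.27
pin 369 [0.04368734 0.0101719  0.10122088] -10.853106760947313
tab stand xy 0.11595650191282894 0.033530481451322695
-180 70.4 | -170 70.5 | -160 70.7 | -150 70.5 | -140 70.6 | -130 70.3 | -120 70.1 | -110 70.3 | -100 70.2 | -90 70.2 | -80 70.0 | -70 69.8 | -60 69.7 | -50 69.5 | -40 69.3 | -30 70.0 | -20 72.2 | -10 73.4 | 0 77.9 | 10 72.8 | 20 71.2 | 30 68.7 | 40 68.5 | 50 68.4 | 60 68.6 | 70 68.5 | 80 68.5 | 90 68.8 | 100 69.0 | 110 69.1 | 120 70.2 | 130 71.2 | 140 71.5 | 150 71.2 | 160 69.8 | 170 70.0 |
```

The rim is now even on both sides of the pointer: +4.3 mm and +4.1 mm at ∓10°, +3.0 mm and +2.5 mm at ∓20°. The false swell is at about 139°, the carriage is home, and the arm is clear and still.

```bash
python3 -c "
from workcell import robot
print(robot.hand_in())"
```

```text
the job is handed in; nothing more can be done
None
```

I handed the job in with the carriage home and the guard let go and standing still. By the camera, its highest spot is within about 2° of the pointer; the hand-in returned no verdict.

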